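# Nest the drained pots in their matching stacks

## Task

Three washed pots are draining on the sloping stand. Nest the blue round collared pot in the blue round pot that stands on the counter, and the blue square pot in the blue square pot on the counter, each fully home and straight, with both stacks standing upright on the counter. Leave the white straight-sided pot, which nests in neither, where it is on the stand; do not drop a pot, and do not disturb the jam jar or the card reader.

Things in the scene. Friction and masses are not known exactly. Their poses are not given: they have to be found in the camera images.
- stand: Fixed wooden draining stand with a black rubber deck, 360 mm wide along its y, sloping 25 degrees down to its -x side (towards the robot), with a 5 mm lip. Origin on the counter below the middle of the row of pots; the deck there is 30 mm above it, normal (-0.423, 0, 0.906) in the stand's axes. The three pots stand along its y, about 110 mm apart, in any order.
- round_pot: Blue round stacking pot, 60 mm tall, 0.07-0.13 kg. Body tapers out from 40 mm wide at the foot to 54 at 36 mm up; above, an upright collar 64 mm wide, 24 tall, its underside a shoulder. Mouth 57 mm inside. Origin under the foot's centre, z along its axis to the mouth. Starts on the stand's deck, square to it, leaning 25 degrees towards the robot.
- square_pot: Blue square stacking pot, 60 mm tall, 0.07-0.13 kg. Body tapers out from 38 mm wide at the foot to 52 at 36 mm up; above, an upright collar 62 mm wide, 24 tall, its underside a shoulder. Mouth 55 mm inside. Origin under the foot's centre, z along its axis to the mouth, x and y square to its flat sides, which start parallel to the stand's. Starts on the stand's deck, square to it, leaning 25 degrees towards the robot.
- straight_pot: White ribbed ramekin, round, straight-sided, 64 mm across and 50 mm tall on a 40 mm foot, about 0.10 kg; it nests in neither stack. Origin at the centre of the foot's underside, z towards the mouth. It stands on the deck beside the other two, leaning the same way, and must stay there.
- round_base: Second blue round pot, same shape, size and axes as round_pot, standing upright and loose on the counter, nearer the robot than the stand, left or right. A like pot is home in it when its shoulder rests on this pot's rim: its origin is then 24 mm above this one's, with 1.7 mm play all round.
- square_base: Second blue square pot, same shape, size and axes as square_pot, standing upright and loose on the counter, nearer the robot than the stand, left or right, turned about the vertical. A like pot is home in it when its shoulder rests on this pot's rim: its origin is then 24 mm above this one's, with 1.7 mm play all round (3 degrees of turn).
- jam_2: Jam jar with a yellow lid, 62 mm across, 85 mm tall, loose on the counter to the right of the stand; a bystander. Origin under its centre.
- card_reader: Flat white card reader, 68x68x14 mm, loose on the counter in front of the stand; a bystander. Origin under its centre.
Not all that is in view belongs to the job. Leave any orange or turquoise look-alike of the straight_pot alone. What is shaped like the round_pot but pink is not meant.

How it is judged:
At the end, for the whole second after the job is handed in: Each blue pot from the stand nested in the like pot on the counter: origin 21.5 to 26.5 mm above the lower one's, axes within 6 mm and 0.07 rad; lower pots on the counter within 5 mm, upright within 0.07 rad; all at rest. White pot at rest on the stand within 20 mm of its start (z of round_pot in the frame of round_base between 0.0215 and 0.0265 m and horizontal distance between round_pot and round_base below 0.006 m and angle between the z axis of round_pot and the z axis of round_base, either way round below 0.07 rad and angle between each of round_base, square_base's own z axis and vertical below 0.07 rad and height (world z) of round_base between -0.005 and 0.005 m and linear speed of each of round_pot, round_base, square_pot, square_base, straight_pot below 0.02 m/s and z of square_pot in the frame of square_base between 0.0215 and 0.0265 m and horizontal distance between square_pot and square_base below 0.006 m and angle between the z axis of square_pot and the z axis of square_base, either way round below 0.07 rad and height (world z) of square_base between -0.005 and 0.005 m and distance of straight_pot from where it was at the start of the episode below 0.02 m); the robot touches nothing.
It fails at once if The blue round pot is dropped or flung (faster than 0.6 m/s while no finger touches it) (contact force between the fingers and round_pot below 0.05 N and linear speed of round_pot above 0.6 m/s).
It fails at once if The blue square pot is dropped or flung (faster than 0.6 m/s while no finger touches it) (contact force between the fingers and square_pot below 0.05 N and linear speed of square_pot above 0.6 m/s).
It fails at once if The white straight-sided pot is moved more than 20 mm (distance of straight_pot from where it was at the start of the episode above 0.02 m).
It fails at once if The jam jar is moved more than 20 mm (distance of jam_2 from where it was at the start of the episode above 0.02 m).
It fails at once if The card reader is moved more than 20 mm (distance of card_reader from where it was at the start of the episode above 0.02 m).
It also fails if it takes over 51 s, if anything falls off the work surface, if the arm or the gripper's body presses on something with over 40 N, if the wrist force passes 120 N, or if a joint passes its speed limit or range.

## Robot

A 6-joint arm with a two-finger parallel gripper is mounted at the origin on a cart in front of the work surface, level with it; the furniture and walls round the work are solid. World frame = base frame: x ahead of the robot, y to its left, z up, the work surface at z = 0. Lengths are in m, angles in rad, forces in N, time in s.
With the tool pointing down it reaches from about 0.375 to 0.9 m from the base axis. Payload 3.1 kg.
Tool frame: the origin (TCP) lies on the centre line of the jaws, within the pads' length; the fingertips stand robot.tip_reach ahead of it and the grasp point (between the pads) lies 8 mm behind it (robot.tip_reach is the distance from the TCP to the fingertips, in m); z points along the fingers, y is the line along which they close (so a half turn about z gives the same grasp; the last joint's range is limited). The gripper opens to 87 mm and grips with 3 to 60 N. Pads are 19 mm wide; open, the fingers measure 117 mm over their backs; the gripper's body (75 mm by 190 mm) begins 51 mm behind the grasp point.
Start: joints at [1.056, 0.527, 1.433, -0, 1.181, -0.178], TCP at [0.206, 0.59, 0.234] pointing down, gripper open.
Joint ranges: [-3.08, 3.08], [-0.75, 2.2], [0.22, 2.44], [-1.43, 4.57], [0, 2.65], [-2.85, 2.85]. Speed limits (rad/s): [2.79, 2.79, 3.14, 3.14, 3.14, 3.14].

## Interface

Orientations are given as a unit quaternion [x, y, z, w].
In Python, from rig import robot gives the robot as it stands.
- The arm moves only by the tool jog_arm, never from a script. Its argument "motion" is one flat list of numbers, 7 for each row, row after row: the shift along the tool's x, y, z scaled (see below), then the turn, a rotation vector about the tool's x, y, z scaled (see below), then the gripper's target within -1 to 1 (shut at 1, half-way at 0, fully open at -1). In form: [x, y, z, rx, ry, rz, hand, x, y, z, rx, ry, rz, hand, ...]. A call has 1 to 12 rows; each row shifts and turns the commanded pose from where the row before left it, along the tool's axes as they then stand; what a row does not reach is not made up. The controller multiplies each number of a shift by 4 cm and each number of a turn by 4 degrees. A row lasts 1/8 s, in which the tool goes at most 62.5 mm and 10.7 degrees, less where a joint would pass 70% of its speed; a pose out of reach is approached as far as the arm can. A call with a number of a shift or a turn outside -1 to 1 is refused whole. A call with a gripper value outside its range is refused whole. The fingers move at their own pace and stop on an object; "grip_force" is the grip in N (left out, the last holds). Time passes only in rows, so rows that do not move let the fingers close. It gives the time, the measured TCP pose, the force, the opening and the grip force at its end, in the units of the state.
- robot.get_obs(): the state, without advancing time (a new reading comes with each control period).
- robot.camera(name): name is "scene" or "side" or "wrist"; returns the picture (384x512x3 uint8, blue, green, red); there is no depth.
- robot.calibration(name): a dict with "fx", "fy", "cx", "cy" (pixels), "R" (3x3) and "t" (3): a world point X has camera coordinates R X + t; the wrist camera has in their place "T_tool_cam" (4x4, takes a point from camera to tool coordinates, whose origin is the TCP and whose axes are the flange's). Camera axes: x right, y down, z forward; pixel columns grow to the right and rows downward; lengths in m; the calibration is good to about 2 mm. A picture is of the moment at which its call begins: read the wrist's pose just before it. calibration takes no time and is no camera call.
- robot.hand_in(): hands the job in; it is judged then, once.
The state is a dict: "time": time; "q": joint angles; "joint_velocities": joint speeds; "joint_torque": joint torques, N m; "position": TCP position; "tool_rot": TCP orientation; "ft_force": force on the tool from outside, world axes, zero at the start; "moment": the same for the moment, N m; "grip_width": finger opening in m; "grip_force": force on a finger pad.
Only numpy, scipy, OpenCV 4.12 (cv2) and the standard library are available. Lean on these libraries where they do the work, as an engineer would, in place of code of your own. Each camera call takes 0.05 s, during which the arm holds its last target. There are 200 camera calls.

## Working session

There is one attempt and no reset: what is moved stays moved. The work goes in short steps, Python scripts to look and compute and a tool call to move; the robot and the scene stay as the last step left them, time stands still between calls to the robot, and variables do not carry over. Pictures are saved under pics/ and viewed, at most 11 in all, crops included, and the job is handed in when it is done.

Besides the shell and the picture viewer there is one more tool, called after "Emit:" as name(argument=value, ...) on one line, values as JSON. jog_arm: Moves the arm, as the interface text tells. Shifts and turns lie within -1 to 1; 1 stands for 4 cm of shift or 4 degrees of turn. Its arguments: {"type":"object","properties":{"motion":{"type":"array","items":{"type":"number"}},"grip_force":{"type":"number"}},"required":["motion"]}

```bash
mkdir -p pics; ls; python3 - <<'E'
from rig import robot
import cv2,numpy as np
print(robot.get_obs(), robot.tip_reach)
a=robot.camera("scene");b=robot.camera("side")
cv2.imwrite("pics/scene0.png",a);cv2.imwrite("pics/side0.png",b)
for n in("scene","side","wrist"):print(n,robot.calibration(n))
E
```

```text
pics
{'time': 0.0, 'q': array([ 1.05650470e+00,  5.28442991e-01,  1.43390694e+00, -1.56491046e-05,
        1.18137199e+00, -1.78501133e-01]), 'joint_velocities': array([ 0.00186758,  0.00016438, -0.00124771,  0.00099959,  0.00055686,
       -0.00068867]), 'joint_torque': array([-7.54637040e-04, -4.40027547e+01, -1.76600897e+01,  6.33445778e-02,
        5.80561347e-02, -1.22015258e-04]), 'position': array([0.20557151, 0.58947764, 0.23258436]), 'tool_rot': array([ 1.67104533e-01,  9.85938609e-01, -1.00385482e-03, -3.54648993e-04]), 'ft_force': array([ 0.09515124,  0.27885571, -0.51260683]), 'moment': array([ 0.00552031,  0.0296297 , -0.0045359 ]), 'grip_force': 0.0, 'grip_width': 0.08739025781829128} 0.011
scene {'fx': 366.7660068590329, 'fy': 366.7660068590329, 'cx': 252.67633213436463, 'cy': 191.22195072071878, 'R': array([[ 0.57473759, -0.81833148,  0.00320762],
       [-0.52802949, -0.37383904, -0.76251507],
       [ 0.62518921,  0.43655236, -0.64696251]]), 't': array([-0.42951743,  0.32429828,  0.84427606])}
side {'fx': 355.4136023559633, 'fy': 355.4136023559633, 'cx': 255.3801367564289, 'cy': 188.80669991215422, 'R': array([[ 8.78248196e-01, -4.78205054e-01,  1.79366924e-04],
       [-2.37310931e-01, -4.36159317e-01, -8.68014154e-01],
       [ 4.15166988e-01,  7.62289300e-01, -4.96539420e-01]]), 't': array([-0.56677959,  0.14650949,  0.84435201])}
wrist {'fx': 286.43660744283824, 'fy': 286.43660744283824, 'cx': 259.24086827043635, 'cy': 196.52125129045993, 'T_tool_cam': array([[ 2.05409855e-04, -9.53805107e-01, -3.00425991e-01,
         8.16978265e-02],
       [ 9.99999958e-01,  1.33939468e-04,  2.58491941e-04,
        -9.45458633e-04],
       [-2.06312036e-04, -3.00426032e-01,  9.53805094e-01,
        -1.51255652e-01],
       [ 0.00000000e+00,  0.00000000e+00,  0.00000000e+00,
         1.00000000e+00]])}
```

View pics/scene0.png

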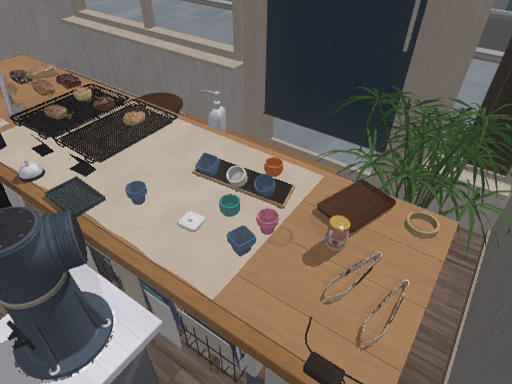

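View pics/side0.png

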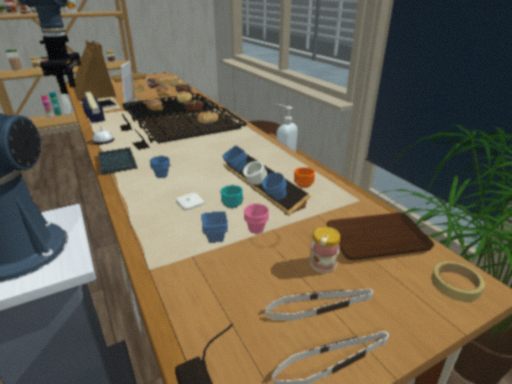

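Both views show the stand with the square pot on its left end (scene 207,163), the white pot in the middle (236,177) and the round pot on its right end (264,185). The round base is at (136,192) and the square base at (241,238), with the pink decoy beside it. I'll enlarge both views to measure.

```bash
python3 - <<'E'
import cv2,numpy as np
a=cv2.imread("pics/scene0.png")[145:265,115:295];b=cv2.imread("pics/side0.png")[135:250,140:325]
a=cv2.resize(a,(720,480),interpolation=cv2.INTER_CUBIC);b=cv2.resize(b,(740,460),interpolation=cv2.INTER_CUBIC)
for im,(r,c) in((a,(145,115)),(b,(135,140))):
    for k in range(0,im.shape[1],80):cv2.putText(im,str(c+k//4),(k,10),0,.35,(0,0,255));cv2.line(im,(k,10),(k,16),(0,0,255))
    for k in range(0,im.shape[0],80):cv2.putText(im,str(r+k//4),(0,k+4),0,.35,(0,0,255))
cv2.imwrite("pics/sc1.png",a);cv2.imwrite("pics/si1.png",b)
E
```

```text
(no output)
```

View pics/sc1.png

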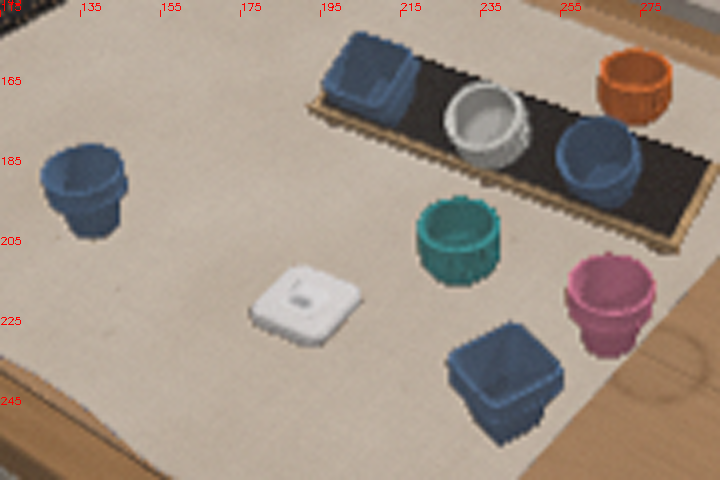

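View pics/si1.png

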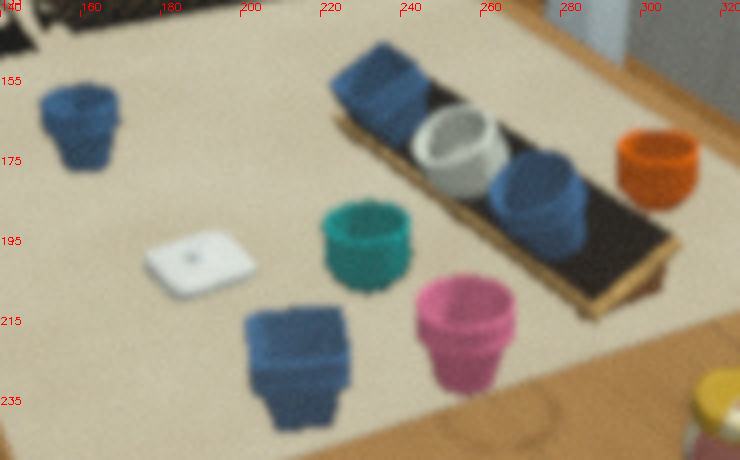

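The crops give me matching mouth centres for every pot. The white pot lies between the two blue pots on the stand, and the card reader lies between the bases.

```bash
cat > h.py <<'E'
import numpy as np,cv2
from rig import robot
from scipy.spatial.transform import Rotation as Rot
def P(n):
    c=robot.calibration(n);K=np.array([[c['fx'],0,c['cx']],[0,c['fy'],c['cy']],[0,0,1]])
    if n=='wrist':
        o=robot.get_obs();T=np.eye(4);T[:3,:3]=Rot.from_quat(o['tool_rot']).as_matrix();T[:3,3]=o['position']
        M=np.linalg.inv(T@np.array(c['T_tool_cam']));return K@M[:3]
    return K@np.c_[c['R'],c['t']]
def tri(Ps,uv):
    A=np.vstack([r for p,(u,v) in zip(Ps,uv) for r in(u*p[2]-p[0],v*p[2]-p[1])])
    X=np.linalg.svd(A)[2][-1];X=X[:3]/X[3]
    e=[proj(p,X)-w for p,w in zip(Ps,uv)]
    return X,np.abs(e).max()
def proj(p,X):
    x=p@np.r_[X,1];return x[:2]/x[2]
def onz(p,uv,z):
    u,v=uv;A=np.array([u*p[2]-p[0],v*p[2]-p[1]]);return np.linalg.solve(A[:,:2],-(A[:,3]+A[:,2]*z))
E
python3 - <<'E'
from h import *
S,D=P('scene'),P('side')
f=lambda p,o:(p[0]/4+o[0]-.4,p[1]/4+o[1]-.4)
for n,a,b in [('rbase',(84,164),(80,100)),('sbase',(506,368),(297,337)),('round',(598,153),(538,185)),('square',(371,72),(381,82)),('white',(487,122),(460,142)),('lipL',(310,105),(335,120)),('lipR',(672,248),(595,315)),('reader',(306,300),(200,262)),('teal',(459,222),(367,224)),('pink',(610,285),(466,305))]:
    X,e=tri([S,D],[f(a,(115,145)),f(b,(140,135))]);print(n,X.round(4),round(e,2))
Sf=lambda p:onz(S,f(p,(115,145)),.06);Df=lambda p:onz(D,f(p,(140,135)),.06)
for g,c in((Sf,[(449,363),(512,322),(562,375)]),(Df,[(246,318),(343,307),(350,355)])):
    q=[g(x) for x in c]
    for i in range(2):d=q[i+1]-q[i];print('edge',np.linalg.norm(d).round(4),np.degrees(np.arctan2(d[1],d[0])).round(1))
E
```

```text
rbase [0.4101 0.2149 0.0583] 0.23
sbase [ 0.43   -0.1849  0.0592] 0.68
round [ 0.6371 -0.121   0.0793] 0.44
square [0.623  0.0982 0.0728] 0.29
white [ 0.6322 -0.0168  0.0667] 0.58
lipL [0.6102 0.1638 0.0155] 0.14
lipR [ 0.6435 -0.1888  0.01  ] 0.37
reader [0.4333 0.0078 0.0087] 0.05
teal [ 0.5358 -0.0609  0.0477] 0.19
pink [ 0.5397 -0.1968  0.0557] 0.27
edge 0.0571 -12.1
edge 0.0605 -110.0
edge 0.0598 -16.8
edge 0.0519 -109.8
```

```bash
cat >> h.py <<'E'
def pose(yaw,tilt=0):
    # tool y at yaw(deg) from world y; z down, tilted tilt deg towards stand +x
    a,t=np.radians([yaw,tilt]);y=np.array([-np.sin(a),np.cos(a),0]);x0=np.array([np.cos(a),np.sin(a),0])
    z=np.sin(t)*x0-np.cos(t)*np.array([0,0,1]);return np.c_[np.cross(y,z),y,z]
def plan(p,Rd):
    o=robot.get_obs();Rc=Rot.from_quat(o['tool_rot'])
    print('t',o['time'],'pos',o['position'].round(4),'w',o['grip_width'].__round__(4))
    print('turn units',(np.degrees((Rc.inv()*Rot.from_matrix(Rd)).as_rotvec())/4).round(2),
          'shift units after turn',(Rd.T@(np.array(p)-o['position'])/.04).round(2))
E
python3 - <<'E'
from h import *
R=pose(4.5,25);plan(np.array([.625,.098,.084])-.11*R[:,2],R);print(R.round(2))
E
```

```text
t 0.1 pos [0.2056 0.5896 0.2327] w 0.087
turn units [-1.32 -6.17 -5.83] shift units after turn [ -7.03 -13.07   4.63]
[[-0.9  -0.08  0.42]
 [-0.07  1.    0.03]
 [-0.42  0.   -0.91]]
```

Emit:
jog_arm(motion=[0, 0, 0, -0.19, -0.88, -0.83, -1, 0, 0, 0, -0.19, -0.88, -0.83, -1, 0, 0, 0, -0.19, -0.88, -0.83, -1, 0, 0, 0, -0.19, -0.88, -0.83, -1, 0, 0, 0, -0.19, -0.88, -0.83, -1, 0, 0, 0, -0.19, -0.88, -0.83, -1, 0, 0, 0, -0.18, -0.89, -0.85, -1])

```text
time: 0.98
position: [0.2057, 0.5899, 0.2331]
tool_rot: [-0.039, 0.975, 0.009, 0.218]
ft_force: [-0.1, 0.1, -0.5]
grip_width: 0.0867
grip_force: 0.0
```

Emit:
jog_arm(motion=[-0.5, -0.93, 0.33, 0, 0, 0, -1, -0.5, -0.93, 0.33, 0, 0, 0, -1, -0.5, -0.93, 0.33, 0, 0, 0, -1, -0.5, -0.93, 0.33, 0, 0, 0, -1, -0.5, -0.93, 0.33, 0, 0, 0, -1, -0.5, -0.93, 0.33, 0, 0, 0, -1, -0.5, -0.93, 0.33, 0, 0, 0, -1])

```text
time: 1.85
position: [0.3922, 0.3422, 0.2085]
tool_rot: [-0.038, 0.975, 0.009, 0.217]
ft_force: [-0.0, 0.4, -0.7]
grip_width: 0.0869
grip_force: 0.0
```

Emit:
jog_arm(motion=[-0.5, -0.93, 0.33, 0, 0, 0, -1, -0.5, -0.93, 0.33, 0, 0, 0, -1, -0.5, -0.93, 0.33, 0, 0, 0, -1, -0.5, -0.93, 0.33, 0, 0, 0, -1, -0.5, -0.93, 0.33, 0, 0, 0, -1, -0.5, -0.93, 0.33, 0, 0, 0, -1, -0.5, -0.93, 0.33, 0, 0, 0, -1, 0, 0, 0, 0, 0, 0, -1, 0, 0, 0, 0, 0, 0, -1])

```text
time: 2.98
position: [0.5764, 0.0969, 0.1833]
tool_rot: [-0.038, 0.976, 0.009, 0.216]
ft_force: [0.6, 1.3, 0.2]
grip_width: 0.0871
grip_force: 0.0
```

```bash
python3 - <<'E'
from h import *
R=pose(4.5,25);plan(np.array([.625,.098,.084])-.11*R[:,2],R)
p=P('wrist');np.save('w1.npy',p);im=robot.camera('wrist');cv2.imwrite('pics/w1.png',im)
for X in([.625,.098,.084],[.632,-.017,.07]):print(proj(p,np.array(X)).round(1))
E
```

```text
t 2.975 pos [0.5764 0.0969 0.1833] w 0.0871
turn units [ 0.02 -0.02 -0.02] shift units after turn [-0.05 -0.07  0.01]
[257.6 198.6]
[141.2 187.7]
```

View pics/w1.png

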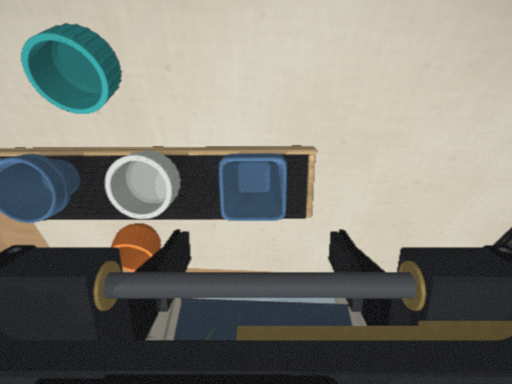

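The wrist view shows the square pot's mouth at about (253,188) and square to the image, the white pot's mouth at (143,184) and the round pot at the left edge. I'll combine it with the scene and side views.

```bash
python3 - <<'E'
from h import *
im=cv2.imread('pics/w1.png');w=np.load('w1.npy')
h=cv2.cvtColor(im,cv2.COLOR_BGR2HSV);m=cv2.inRange(h,(95,60,50),(125,255,255));m[:130]=0;m[235:]=0;m[:,:200]=0;m[:,300:]=0
c=max(cv2.findContours(m,0,2)[0],key=cv2.contourArea);print(cv2.boundingRect(c),cv2.minAreaRect(c))
S,D=P('scene'),P('side')
R=pose(4.5,25)
for n,a,b,c in(('sq',(207.3,162.6),(234.8,155.1),(253.3,188)),('wh',(236.3,175.1),(254.6,170.1),(143,184)),('lipL',(192.1,170.9),(223.4,164.6),(315,150))):
    print(n,tri([S,D,w],[a,b,c]),tri([S,w],[a,c]))
    X=np.array([.62,.1,.084]);
# sight line points at various heights
for z in(.07,.075,.08,.085):print(z,onz(w,(253.3,188),z).round(4),onz(w,(143,184),z-.009).round(4))
q=[onz(w,u,.0137) for u in((10,152),(314,150))];d=q[1]-q[0];print('lip',q,np.degrees(np.arctan2(-d[0],d[1])))
E
```

```text
(218, 154, 70, 67) ((252.5, 187.0), (66.0, 69.0), 90.0)
sq (array([0.62010317, 0.09430832, 0.07540926]), np.float64(0.8958343099054673)) (array([0.61721443, 0.09334756, 0.07732849]), np.float64(0.38913885535092163))
wh (array([ 0.63199914, -0.01648268,  0.06628169]), np.float64(1.2904622622340582)) (array([ 0.6311191 , -0.0165205 ,  0.06505656]), np.float64(0.1731481439117033))
lipL (array([0.60876231, 0.16103756, 0.01723843]), np.float64(0.7000074292863019)) (array([0.60675888, 0.15954762, 0.0201162 ]), np.float64(0.2816227613363935))
0.07 [0.624  0.0936] [ 0.6349 -0.0184]
0.075 [0.6197 0.0934] [ 0.6305 -0.0162]
0.08 [0.6154 0.0932] [ 0.6262 -0.0139]
0.085 [0.6111 0.093 ] [ 0.6218 -0.0116]
lip [array([ 0.63991614, -0.17970068]), array([0.61128584, 0.16017669])] 4.815065632938507
```

```bash
python3 - <<'E'
from h import *
R=pose(4.8,25);plan(np.array([.6135,.0933,.082])-.05*R[:,2],R)
E
```

```text
t 3.025 pos [0.5761 0.0975 0.1834] w 0.0875
turn units [-0.   -0.01 -0.08] shift units after turn [ 0.23 -0.18  1.44]
```

Emit:
jog_arm(motion=[0.1, -0.1, 0.7, 0, 0, -0.08, -1, 0.13, -0.08, 0.74, 0, 0, 0, -1, 0, 0, 0, 0, 0, 0, -1, 0, 0, 0, 0, 0, 0, -1])

```text
time: 3.52
position: [0.5935, 0.0919, 0.1285]
tool_rot: [-0.041, 0.975, 0.009, 0.217]
ft_force: [0.3, 0.0, 0.9]
grip_width: 0.0867
grip_force: 0.0
```

```bash
python3 - <<'E'
from h import *
R=pose(4.8,25);plan(np.array([.6135,.0933,.082])-.05*R[:,2],R)
p=P('wrist');np.save('w2.npy',p);im=robot.camera('wrist');cv2.imwrite('pics/w2.png',im)
a=cv2.imread('pics/w1.png')[140:240,200:310];b=im[90:250,160:340]
cv2.imwrite('pics/w12.png',np.hstack([cv2.resize(a,(440,400),interpolation=cv2.INTER_CUBIC),cv2.resize(b,(360,320),interpolation=cv2.INTER_CUBIC)[:,:].copy() if 0 else cv2.copyMakeBorder(cv2.resize(b,(360,320),interpolation=cv2.INTER_CUBIC),0,80,0,0,0)]))
print(proj(p,np.array([.6135,.0933,.082])))
E
```

```text
t 3.525 pos [0.5935 0.0919 0.1285] w 0.0867
turn units [-0.01  0.02  0.02] shift units after turn [ 0.04 -0.01  0.02]
[260.65128006 218.27477026]
```

View pics/w12.png

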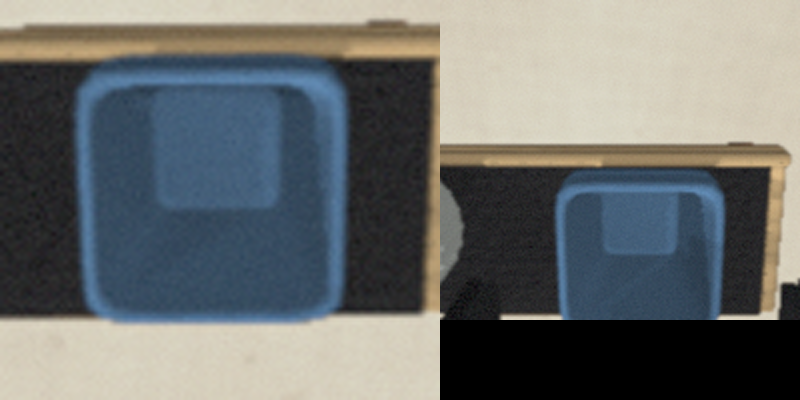

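The close view shows the square mouth spanning columns 218 to 301, with its near rim at row 181. That fits a mouth height of about 84 mm, so I'm descending to grip the collar.

Emit:
jog_arm(motion=[0.02, -0.01, 0.5, 0, 0, 0, -1, 0.02, 0, 0.5, 0, 0, 0, -1, 0, 0, 0.45, 0, 0, 0, -1, 0, 0, 0, 0, 0, 0, -1, 0, 0, 0, 0, 0, 0, 1, 0, 0, 0, 0, 0, 0, 1, 0, 0, 0, 0, 0, 0, 1, 0, 0, 0, 0, 0, 0, 1, 0, 0, 0, 0, 0, 0, 1], grip_force=20)

```text
time: 4.7
position: [0.6171, 0.0925, 0.0753]
tool_rot: [-0.041, 0.975, 0.009, 0.217]
ft_force: [-2.3, 0.3, 5.8]
grip_width: 0.062
grip_force: 20.0
```

Emit:
jog_arm(motion=[0, 0, -0.3, 0, 0, 0, 1, 0, 0, -0.6, 0, 0, 0, 1, 0, 0, -0.8, 0, 0, 0, 1, 0, 0, -0.8, 0, 0, 0, 1, 0, 0, -0.8, 0, 0, 0, 1, 0, 0, -0.5, 0, 0, 0, 1, 0, 0, 0, 0, 0, 0, 1])

```text
time: 5.58
position: [0.5527, 0.0871, 0.214]
tool_rot: [-0.041, 0.975, 0.008, 0.218]
ft_force: [-0.7, -0.8, -1.1]
grip_width: 0.0619
grip_force: 20.0
```

```bash
python3 - <<'E'
from h import *
plan([.51,-.185,.26],pose(-15));print(robot.get_obs()['q'].round(2))
E
```

```text
t 5.575 pos [0.5527 0.0871 0.214 ] w 0.0619
turn units [1.07 6.24 4.86] shift units after turn [-0.73 -6.85 -1.15]
[-0.08  0.35  1.94  0.17  0.41 -1.87]
```

Emit:
jog_arm(motion=[0, 0, 0, 0.15, 0.89, 0.69, 1, 0, 0, 0, 0.15, 0.89, 0.69, 1, 0, 0, 0, 0.15, 0.89, 0.69, 1, 0, 0, 0, 0.15, 0.89, 0.69, 1, 0, 0, 0, 0.15, 0.89, 0.7, 1, 0, 0, 0, 0.16, 0.89, 0.7, 1, 0, 0, 0, 0.16, 0.9, 0.7, 1])

```text
time: 6.45
position: [0.5527, 0.0872, 0.211]
tool_rot: [0.131, 0.991, -0.0, -0.003]
ft_force: [0.3, 0.6, -1.2]
grip_width: 0.0621
grip_force: 20.0
```

Emit:
jog_arm(motion=[-0.1, -0.8, -0.14, 0, 0, 0, 1, -0.1, -0.9, -0.15, 0, 0, 0, 1, -0.1, -0.9, -0.15, 0, 0, 0, 1, -0.1, -0.9, -0.15, 0, 0, 0, 1, -0.1, -0.9, -0.15, 0, 0, 0, 1, -0.1, -0.9, -0.15, 0, 0, 0, 1, -0.1, -0.9, -0.15, 0, 0, 0, 1, -0.03, -0.65, -0.11, 0, 0, 0, 1, 0, 0, 0, 0, 0, 0, 1, 0, 0, 0, 0, 0, 0, 1])

```text
time: 7.7
position: [0.5101, -0.1844, 0.2575]
tool_rot: [0.13, 0.991, 0.0, -0.002]
ft_force: [-0.4, -0.5, -0.9]
grip_width: 0.0615
grip_force: 20.0
```

```bash
python3 - <<'E'
from h import *
plan([.51,-.185,.26],pose(-15))
p=P('wrist');np.save('w3.npy',p);im=robot.camera('wrist');cv2.imwrite('pics/w3.png',im)
print(proj(p,np.array([.43,-.185,.06])))
E
```

```text
t 7.7 pos [ 0.5101 -0.1844  0.2575] w 0.0615
turn units [ 0.01 -0.06  0.  ] shift units after turn [-0.   -0.02 -0.06]
[241.73992541 111.1765655 ]
```

View pics/w3.png

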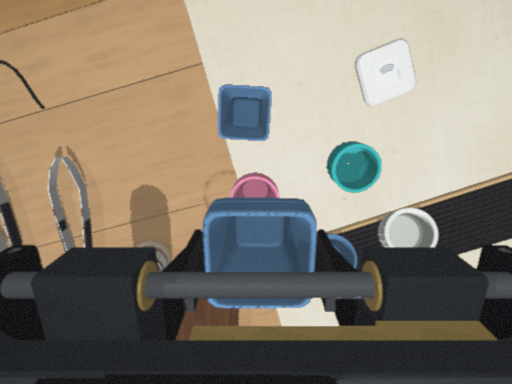

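The square base shows at columns 218–271, rows 85–140, turned about 1–2° relative to the tool. The held pot sits square in the jaws. I'll fit the base outline.

```bash
python3 - <<'E'
from h import *
im=cv2.imread('pics/w3.png');w=np.load('w3.npy')
h=cv2.cvtColor(im,cv2.COLOR_BGR2HSV);m=cv2.inRange(h,(95,80,40),(125,255,255));m[:70]=0;m[155:]=0;m[:,:200]=0;m[:,290:]=0
m=cv2.morphologyEx(m,cv2.MORPH_CLOSE,np.ones((5,5)))
c=max(cv2.findContours(m,0,1)[0],key=cv2.contourArea)[:,0,:].astype(float)
wp=np.array([onz(w,u,.06) for u in c])
r=cv2.minAreaRect((wp*1000).astype(np.float32));print(cv2.minAreaRect(c.astype(np.float32)),r)
x0,y0=c.min(0);x1,y1=c.max(0);print(x0,y0,x1,y1)
# fit the four sides, excluding corners
for nm,s in(('L',(c[:,0]<x0+6)&(abs(c[:,1]-(y0+y1)/2)<17)),('R',(c[:,0]>x1-6)&(abs(c[:,1]-(y0+y1)/2)<17)),('T',(c[:,1]<y0+6)&(abs(c[:,0]-(x0+x1)/2)<17)),('B',(c[:,1]>y1-6)&(abs(c[:,0]-(x0+x1)/2)<17))):
    q=wp[s].astype(np.float32);v=cv2.fitLine(q,cv2.DIST_HUBER,0,.01,.01).ravel();print(nm,s.sum(),v[2:].round(4),(np.degrees(np.arctan2(v[1],v[0]))%90).round(1))
# held pot
print(Rot.from_quat(robot.get_obs()['tool_rot']).as_matrix().round(3))
E
```

```text
((243.76614379882812, 112.20923614501953), (51.587120056152344, 53.02933883666992), 3.1798300743103027) ((432.50482177734375, -183.24136352539062), (60.10554885864258, 59.539493560791016), 71.86732482910156)
218.0 85.0 270.0 139.0
L 33 [ 0.4296 -0.2134] 70.1
R 33 [ 0.4392 -0.1544] 71.3
T 33 [ 0.4046 -0.1742] 71.3
B 33 [ 0.4608 -0.1909] 72.2
[[-0.966  0.258 -0.004]
 [ 0.258  0.966  0.001]
 [ 0.004  0.    -1.   ]]
```

```bash
python3 - <<'E'
from h import *
im=cv2.imread('pics/w3.png')
print([(r,int(im[r,235:285,0].mean())) for r in range(190,316,2)])
c=robot.calibration('wrist');M=np.linalg.inv(c['T_tool_cam'])
for dz in(-.006,0,.006):
  for X in([.031,0,-.009+dz],[.0275,0,-.009+dz],[.031,0,.015+dz],[-.031,0,-.009+dz],[-.0275,0,-.009+dz]):
    q=M@np.r_[X,1];print(X,(c['fy']*q[1]/q[2]+c['cy']).round(1))
plan([.432,-.184,.14],pose(-18.5))
E
```

```text
[(190, 136), (192, 133), (194, 132), (196, 128), (198, 111), (200, 112), (202, 113), (204, 105), (206, 106), (208, 105), (210, 123), (212, 164), (214, 185), (216, 146), (218, 123), (220, 124), (222, 123), (224, 123), (226, 124), (228, 123), (230, 122), (232, 122), (234, 122), (236, 121), (238, 122), (240, 121), (242, 124), (244, 134), (246, 124), (248, 107), (250, 108), (252, 108), (254, 109), (256, 108), (258, 109), (260, 110), (262, 109), (264, 110), (266, 110), (268, 110), (270, 110), (272, 76), (274, 68), (276, 76), (278, 81), (280, 84), (282, 87), (284, 93), (286, 96), (288, 93), (290, 89), (292, 86), (294, 84), (296, 77), (298, 86), (300, 107), (302, 107), (304, 121), (306, 193), (308, 156), (310, 124), (312, 123), (314, 122)]
[0.031, 0, -0.015] 211.3
[0.0275, 0, -0.015] 217.7
[0.031, 0, 0.009] 197.0
[-0.031, 0, -0.015] 313.0
[-0.0275, 0, -0.015] 307.9
[0.031, 0, -0.009] 207.3
[0.0275, 0, -0.009] 213.5
[0.031, 0, 0.015] 194.0
[-0.031, 0, -0.009] 306.0
[-0.0275, 0, -0.009] 301.0
[0.031, 0, -0.002999999999999999] 203.6
[0.0275, 0, -0.002999999999999999] 209.6
[0.031, 0, 0.020999999999999998] 191.2
[-0.031, 0, -0.002999999999999999] 299.5
[-0.0275, 0, -0.002999999999999999] 294.6
t 7.75 pos [ 0.5101 -0.184   0.2576] w 0.0618
turn units [ 0.   -0.06  0.89] shift units after turn [ 1.85 -0.62  2.94]
```

Emit:
jog_arm(motion=[0.46, -0.15, 0.7, 0, -0.06, 0.89, 1, 0.46, -0.15, 0.7, 0, 0, 0, 1, 0.46, -0.15, 0.7, 0, 0, 0, 1, 0.5, -0.15, 0.7, 0, 0, 0, 1, 0, 0, 0, 0, 0, 0, 1, 0, 0, 0, 0, 0, 0, 1])

```text
time: 8.5
position: [0.4333, -0.1855, 0.1472]
tool_rot: [0.161, 0.987, -0.001, 0.002]
ft_force: [0.3, 0.3, -1.3]
grip_width: 0.0619
grip_force: 20.0
```

```bash
python3 - <<'E'
from h import *
plan([.430,-.183,.10],pose(-18.5));print(robot.get_obs()['q'].round(2))
E
```

```text
t 8.5 pos [ 0.4333 -0.1855  0.1472] w 0.0619
turn units [-0.02  0.07  0.  ] shift units after turn [0.1  0.03 1.18]
[-0.64  0.46  1.9   0.    0.78 -1.89]
```

Emit:
jog_arm(motion=[0.1, 0.03, 0.2, -0.02, 0.07, 0, 1, 0, 0, 0.4, 0, 0, 0, 1, 0, 0, 0.4, 0, 0, 0, 1, 0, 0, 0.2, 0, 0, 0, 1, 0, 0, 0, 0, 0, 0, 1])

```text
time: 9.12
position: [0.4283, -0.1827, 0.0982]
tool_rot: [0.161, 0.987, 0.001, -0.002]
ft_force: [-0.3, 0.3, -0.6]
grip_width: 0.0619
grip_force: 20.0
```

Emit:
jog_arm(motion=[0, 0, 0.1, 0, 0, 0, 1, 0, 0, 0.1, 0, 0, 0, 1, 0, 0, 0.05, 0, 0, 0, 1, 0, 0, 0, 0, 0, 0, 1])

```text
time: 9.62
position: [0.428, -0.1827, 0.0884]
tool_rot: [0.161, 0.987, 0.001, -0.002]
ft_force: [-0.8, 0.2, -1.3]
grip_width: 0.0619
grip_force: 20.0
```

Emit:
jog_arm(motion=[-0.04, 0, 0.05, 0, 0, 0, 1, 0, 0, 0.05, 0, 0, 0, 1, 0, 0, 0.05, 0, 0, 0, 1, 0, 0, 0, 0, 0, 0, 1])

```text
time: 10.12
position: [0.4294, -0.1831, 0.0823]
tool_rot: [0.161, 0.987, 0.001, -0.002]
ft_force: [-0.5, -0.3, -1.1]
grip_width: 0.0619
grip_force: 20.0
```

Emit:
jog_arm(motion=[0, 0, 0.05, 0, 0, 0, 1, 0, 0, 0, 0, 0, 0, 1])

```text
time: 10.38
position: [0.4295, -0.1832, 0.0803]
tool_rot: [0.161, 0.987, 0.001, -0.002]
ft_force: [-0.3, -0.4, -0.9]
grip_width: 0.0616
grip_force: 20.0
```

Emit:
jog_arm(motion=[0, 0, 0.05, 0, 0, 0, 1, 0, 0, 0, 0, 0, 0, 1])

```text
time: 10.62
position: [0.4295, -0.1831, 0.0783]
tool_rot: [0.161, 0.987, 0.001, -0.002]
ft_force: [1.2, 0.3, -0.4]
grip_width: 0.0617
grip_force: 20.0
```

Emit:
jog_arm(motion=[0, 0, 0.05, 0, 0, 0, 1, 0, 0, 0, 0, 0, 0, 1])

```text
time: 10.88
position: [0.4295, -0.1832, 0.0763]
tool_rot: [0.161, 0.987, 0.001, -0.001]
ft_force: [0.5, 0.5, -0.9]
grip_width: 0.0617
grip_force: 20.0
```

Emit:
jog_arm(motion=[0, 0, 0.04, 0, 0, 0, 1, 0, 0, 0, 0, 0, 0, 1])

```text
time: 11.12
position: [0.4296, -0.1832, 0.0748]
tool_rot: [0.161, 0.987, 0.001, -0.001]
ft_force: [0.8, -0.6, -1.2]
grip_width: 0.0622
grip_force: 20.0
```

Emit:
jog_arm(motion=[0, 0, 0.04, 0, 0, 0, 1, 0, 0, 0, 0, 0, 0, 1])

```text
time: 11.38
position: [0.4298, -0.1833, 0.0742]
tool_rot: [0.161, 0.987, 0.0, -0.001]
ft_force: [-0.5, 1.6, 8.7]
grip_width: 0.0619
grip_force: 20.0
```

Emit:
jog_arm(motion=[0, 0, 0.04, 0, 0, 0, 1, 0, 0, 0, 0, 0, 0, 1])

```text
time: 11.62
position: [0.4298, -0.1832, 0.0738]
tool_rot: [0.161, 0.987, 0.0, -0.001]
ft_force: [-2.1, 2.6, 20.9]
grip_width: 0.0618
grip_force: 20.0
```

```bash
python3 - <<'E'
from h import *
print(robot.get_obs()['ft_force'])
a=robot.camera('scene')[200:280,195:315];b=robot.camera('side')[180:260,160:280]
cv2.imwrite('pics/chk1.png',np.hstack([cv2.resize(x,(390,260),interpolation=cv2.INTER_CUBIC) for x in(a,b)]))
E
```

```text
[-2.05523327  2.56914229 20.94105394]
```

View pics/chk1.png

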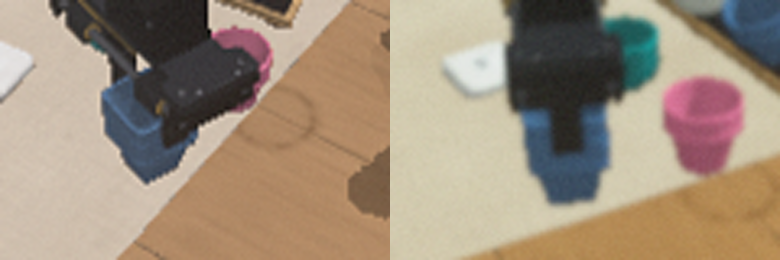

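Contact came at TCP z of about 74 mm, the height expected for fully home, and both views show the stack upright. Next I ease the push, release and retreat, then plan the approach to the round pot.

Emit:
jog_arm(motion=[0, 0, -0.06, 0, 0, 0, 1, 0, 0, 0, 0, 0, 0, -1, 0, 0, 0, 0, 0, 0, -1, 0, 0, 0, 0, 0, 0, -1, 0, 0, -0.4, 0, 0, 0, -1, 0, 0, -0.8, 0, 0, 0, -1, 0, 0, -1, 0, 0, 0, -1, 0, 0, -1, 0, 0, 0, -1, 0, 0, 0, 0, 0, 0, -1])

```text
time: 12.85
position: [0.4315, -0.1846, 0.2045]
tool_rot: [0.161, 0.987, -0.001, 0.002]
ft_force: [0.0, -0.4, 0.1]
grip_width: 0.087
grip_force: 0.0
```

```bash
python3 - <<'E'
from h import *
R=pose(4.8,25)
# stack check by wrist + round pot estimate from pitch
im=robot.camera('wrist');cv2.imwrite('pics/w4.png',im)
w=np.load('w1.npy')
print('round guess',np.array([.612,.0931,.084])-.22*R[:,1])
plan(np.array([.6305,-.126,.084])-.08*R[:,2],R)
E
```

```text
round guess [ 0.63040913 -0.12612843  0.084     ]
t 12.9 pos [ 0.4304 -0.1838  0.2029] w 0.0869
turn units [-1.27 -6.17 -5.74] shift units after turn [-3.37  1.02  2.85]
```

Emit:
jog_arm(motion=[0, 0, 0, -0.18, -0.88, -0.82, -1, 0, 0, 0, -0.18, -0.88, -0.82, -1, 0, 0, 0, -0.18, -0.88, -0.82, -1, 0, 0, 0, -0.18, -0.88, -0.82, -1, 0, 0, 0, -0.18, -0.88, -0.82, -1, 0, 0, 0, -0.18, -0.88, -0.82, -1, 0, 0, 0, -0.19, -0.89, -0.82, -1])

```text
time: 13.78
position: [0.4425, -0.1739, 0.2149]
tool_rot: [-0.031, 0.98, 0.007, 0.196]
ft_force: [0.3, -0.5, -0.0]
grip_width: 0.0871
grip_force: 0.0
```

Emit:
jog_arm(motion=[-0.85, 0.25, 0.71, 0, 0, 0, -1, -0.85, 0.25, 0.71, 0, 0, 0, -1, -0.85, 0.25, 0.71, 0, 0, 0, -1, -0.82, 0.27, 0.72, 0, 0, 0, -1, 0, 0, 0, 0, 0, 0, -1, 0, 0, 0, 0, 0, 0, -1])

```text
time: 14.52
position: [0.6094, -0.1221, 0.1637]
tool_rot: [-0.034, 0.98, 0.005, 0.197]
ft_force: [-0.9, 0.1, -0.6]
grip_width: 0.0871
grip_force: 0.0
```

```bash
python3 - <<'E'
from h import *
R=pose(4.8,25);X=np.array([.6305,-.126,.084]);plan(X+.009*R[:,2],R);p=P('wrist')
a=robot.camera('wrist');cv2.imwrite('pics/w5.png',a)
print(proj(p,X),[proj(p,X+R@np.array(d)).round(1) for d in([.032,0,0],[-.032,0,0],[0,.032,0],[0,-.032,0])])
E
```

```text
t 14.525 pos [ 0.6094 -0.1221  0.1637] w 0.0871
turn units [-0.13 -0.56 -0.18] shift units after turn [ 0.37 -0.14  2.25]
[254.85091255 193.46823274] [array([254.2, 155.6]), array([255.5, 228.8]), array([292.6, 193.1]), array([217.2, 193.8])]
```

View pics/w5.png

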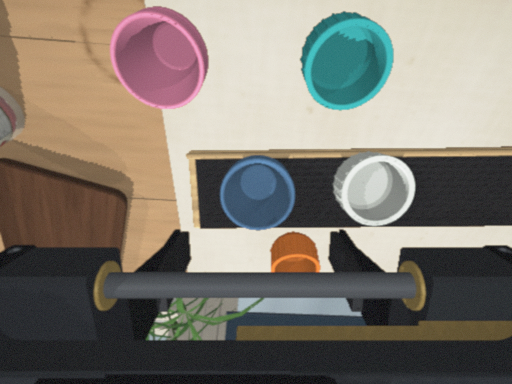

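The round mouth spans columns 220–295 and is centred at (257,193), about 2 mm along +y from the prediction. I'll finish the turn, then descend.

Emit:
jog_arm(motion=[0, 0, 0, -0.13, -0.56, -0.18, -1, 0.19, -0.04, 0.5, 0, 0, 0, -1, 0.18, -0.04, 0.5, 0, 0, 0, -1, 0, 0, 0, 0, 0, 0, -1, 0, 0, 0, 0, 0, 0, -1])

```text
time: 15.2
position: [0.6136, -0.1267, 0.1227]
tool_rot: [-0.039, 0.975, 0.008, 0.217]
ft_force: [0.3, 0.2, 0.1]
grip_width: 0.087
grip_force: 0.0
```

```bash
python3 - <<'E'
from h import *
R=pose(4.8,25);X=np.array([.6303,-.1237,.084]);plan(X+.009*R[:,2],R)
E
```

```text
t 15.2 pos [ 0.6136 -0.1267  0.1227] w 0.087
turn units [-0.03  0.03 -0.04] shift units after turn [0.02 0.04 1.28]
```

Emit:
jog_arm(motion=[0.02, 0.04, 0.5, 0, 0, 0, -1, 0, 0, 0.5, 0, 0, 0, -1, 0, 0, 0.26, 0, 0, 0, -1, 0, 0, 0, 0, 0, 0, -1, 0, 0, 0, 0, 0, 0, 1, 0, 0, 0, 0, 0, 0, 1, 0, 0, 0, 0, 0, 0, 1, 0, 0, 0, 0, 0, 0, 1, 0, 0, 0, 0, 0, 0, 1], grip_force=20)

```text
time: 16.32
position: [0.6342, -0.1229, 0.0762]
tool_rot: [-0.04, 0.975, 0.009, 0.217]
ft_force: [-1.5, -0.1, 3.6]
grip_width: 0.0629
grip_force: 20.0
```

Emit:
jog_arm(motion=[0, 0, -0.3, 0, 0, 0, 1, 0, 0, -0.6, 0, 0, 0, 1, 0, 0, -0.8, 0, 0, 0, 1, 0, 0, -0.8, 0, 0, 0, 1, 0, 0, -0.9, 0, 0, 0, 1, 0, 0, -0.9, 0, 0, 0, 1, 0, 0, 0, 0, 0, 0, 1])

```text
time: 17.2
position: [0.5614, -0.1294, 0.2343]
tool_rot: [-0.04, 0.975, 0.007, 0.219]
ft_force: [0.7, 0.8, -0.4]
grip_width: 0.0628
grip_force: 20.0
```

```bash
python3 - <<'E'
from h import *
plan([.49,.215,.26],pose(4.8));print(robot.get_obs()['q'].round(2))
E
```

```text
t 17.2 pos [ 0.5614 -0.1294  0.2343] w 0.0628
turn units [-0.06  6.33 -0.03] shift units after turn [ 1.06  8.73 -0.64]
[-0.55  0.35  1.87  0.45  0.61 -2.54]
```

Emit:
jog_arm(motion=[0, 0, 0, 0, 0.9, 0, 1, 0, 0, 0, 0, 0.9, 0, 1, 0, 0, 0, 0, 0.9, 0, 1, 0, 0, 0, 0, 0.9, 0, 1, 0, 0, 0, 0, 0.9, 0, 1, 0, 0, 0, 0, 0.9, 0, 1, 0, 0, 0, 0, 0.93, 0, 1])

```text
time: 18.08
position: [0.5611, -0.1284, 0.2301]
tool_rot: [-0.041, 0.999, 0.0, -0.004]
ft_force: [0.7, -0.7, -0.8]
grip_width: 0.0629
grip_force: 20.0
```

Emit:
jog_arm(motion=[0.12, 0.97, -0.07, 0, 0, 0, 1, 0.12, 0.97, -0.07, 0, 0, 0, 1, 0.12, 0.97, -0.07, 0, 0, 0, 1, 0.12, 0.97, -0.07, 0, 0, 0, 1, 0.12, 0.97, -0.07, 0, 0, 0, 1, 0.12, 0.97, -0.07, 0, 0, 0, 1, 0.12, 0.97, -0.07, 0, 0, 0, 1, 0.12, 0.97, -0.07, 0, 0, 0, 1, 0.1, 0.97, -0.08, 0, 0, 0, 1, 0, 0, 0, 0, 0, 0, 1, 0, 0, 0, 0, 0, 0, 1])

```text
time: 19.45
position: [0.4906, 0.2155, 0.2562]
tool_rot: [-0.041, 0.999, -0.001, -0.003]
ft_force: [-0.1, -0.5, -1.5]
grip_width: 0.0627
grip_force: 20.0
```

```bash
python3 - <<'E'
from h import *
plan([.49,.215,.26],pose(4.8));w=P('wrist');np.save('w6.npy',w)
im=robot.camera('wrist');cv2.imwrite('pics/w6.png',im)
print(proj(w,np.array([.41,.215,.06])))
h=cv2.cvtColor(im,cv2.COLOR_BGR2HSV);m=cv2.inRange(h,(95,80,40),(125,255,255));m[185:]=0
c=max(cv2.findContours(m,0,1)[0],key=cv2.contourArea);print(cv2.boundingRect(c),cv2.minEnclosingCircle(c))
print([(r,int(im[r,240:280,0].mean())) for r in range(190,240,2)],[(r,int(im[r,240:280,0].mean())) for r in range(298,318)])
E
```

```text
t 19.45 pos [0.4906 0.2155 0.2562] w 0.0627
turn units [-0.01 -0.08 -0.03] shift units after turn [ 0.02 -0.01 -0.09]
[265.75748337 108.90090746]
(236, 78, 53, 56) ((262.5, 105.4272689819336), 27.79407501220703)
[(190, 174), (192, 172), (194, 172), (196, 167), (198, 115), (200, 101), (202, 93), (204, 89), (206, 88), (208, 90), (210, 106), (212, 127), (214, 146), (216, 122), (218, 108), (220, 106), (222, 105), (224, 105), (226, 105), (228, 105), (230, 105), (232, 105), (234, 104), (236, 104), (238, 104)] [(298, 70), (299, 83), (300, 86), (301, 88), (302, 90), (303, 97), (304, 109), (305, 122), (306, 137), (307, 153), (308, 160), (309, 168), (310, 170), (311, 169), (312, 170), (313, 170), (314, 170), (315, 170), (316, 171), (317, 171)]
```

View pics/w6.png

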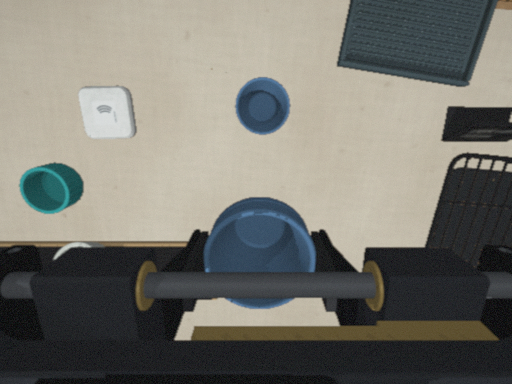

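The round base's mouth is centred at (262.5,106), and the held round pot is straight in the jaws. I can compute the placing move from this.

```bash
python3 - <<'E'
from h import *
w=np.load('w6.npy');b=onz(w,(262.5,106),.06);print(b)
b=.75*b+.25*np.array([.41,.215])
R=pose(4.8);t=np.r_[b,.14]-R@np.array([-.0015,0,0]);print(t);plan(t,R)
E
```

```text
[0.40710904 0.21095431]
[0.40633704 0.21184022 0.14      ]
t 19.5 pos [0.4908 0.2151 0.2564] w 0.0627
turn units [-0.01 -0.08 -0.04] shift units after turn [2.11 0.1  2.91]
```

Emit:
jog_arm(motion=[0.53, 0.02, 0.65, 0, -0.08, 0, 1, 0.53, 0.02, 0.7, 0, 0, 0, 1, 0.53, 0.03, 0.7, 0, 0, 0, 1, 0.52, 0.03, 0.7, 0, 0, 0, 1, 0, 0, 0, 0, 0, 0, 1, 0, 0, 0, 0, 0, 0, 1])

```text
time: 20.25
position: [0.4089, 0.2127, 0.148]
tool_rot: [-0.04, 0.999, 0.0, 0.002]
ft_force: [1.3, -0.4, -0.9]
grip_width: 0.0626
grip_force: 20.0
```

```bash
python3 - <<'E'
from h import *
plan([.4063,.2118,.09],pose(4.8))
E
```

```text
t 20.25 pos [0.4089 0.2127 0.148 ] w 0.0626
turn units [ 0.    0.07 -0.05] shift units after turn [ 0.07 -0.02  1.45]
```

Emit:
jog_arm(motion=[0.02, -0.02, 0.3, 0, 0.07, 0, 1, 0, 0, 0.4, 0, 0, 0, 1, 0, 0, 0.3, 0, 0, 0, 1, 0, 0, 0.25, 0, 0, 0, 1, 0, 0, 0.2, 0, 0, 0, 1, 0, 0, 0, 0, 0, 0, 1])

```text
time: 21.0
position: [0.4054, 0.212, 0.0887]
tool_rot: [-0.041, 0.999, -0.0, -0.002]
ft_force: [-0.1, 0.3, -1.7]
grip_width: 0.0623
grip_force: 20.0
```

Emit:
jog_arm(motion=[0, 0, 0.1, 0, 0, 0, 1, 0, 0, 0.08, 0, 0, 0, 1, 0, 0, 0.07, 0, 0, 0, 1, 0, 0, 0, 0, 0, 0, 1])

```text
time: 21.5
position: [0.4055, 0.212, 0.0791]
tool_rot: [-0.041, 0.999, -0.0, -0.002]
ft_force: [0.1, 0.7, -0.0]
grip_width: 0.0622
grip_force: 20.0
```

Emit:
jog_arm(motion=[0, 0, 0.05, 0, 0, 0, 1, 0, 0, 0, 0, 0, 0, 1])

```text
time: 21.75
position: [0.4056, 0.212, 0.0772]
tool_rot: [-0.041, 0.999, -0.0, -0.002]
ft_force: [0.3, -0.3, -0.9]
grip_width: 0.0624
grip_force: 20.0
```

Emit:
jog_arm(motion=[0, 0, 0.05, 0, 0, 0, 1, 0, 0, 0, 0, 0, 0, 1])

```text
time: 22.0
position: [0.4058, 0.212, 0.0754]
tool_rot: [-0.041, 0.999, -0.0, -0.001]
ft_force: [-0.0, -0.3, 0.8]
grip_width: 0.0626
grip_force: 20.0
```

Emit:
jog_arm(motion=[0, 0, 0.03, 0, 0, 0, 1, 0, 0, 0, 0, 0, 0, 1])

```text
time: 22.25
position: [0.4059, 0.212, 0.0753]
tool_rot: [-0.041, 0.999, -0.0, -0.001]
ft_force: [-1.7, -0.1, 12.6]
grip_width: 0.063
grip_force: 20.0
```

Emit:
jog_arm(motion=[0, 0, 0.03, 0, 0, 0, 1, 0, 0, 0, 0, 0, 0, 1])

```text
time: 22.5
position: [0.4059, 0.2122, 0.0751]
tool_rot: [-0.041, 0.999, 0.0, -0.001]
ft_force: [-2.6, -2.0, 23.1]
grip_width: 0.0624
grip_force: 20.0
```

Emit:
jog_arm(motion=[0, 0, -0.06, 0, 0, 0, 1, 0, 0, 0, 0, 0, 0, -1, 0, 0, 0, 0, 0, 0, -1, 0, 0, 0, 0, 0, 0, -1, 0, 0, -0.4, 0, 0, 0, -1, 0, 0, -0.8, 0, 0, 0, -1, 0, 0, -1, 0, 0, 0, -1, 0, 0, -1, 0, 0, 0, -1, 0, 0, -0.5, 0, 0, 0, -1, -0.8, -0.5, -0.5, 0, 0, 0, -1, -0.8, -0.5, 0, 0, 0, 0, -1, 0, 0, 0, 0, 0, 0, -1])

```text
time: 24.0
position: [0.4758, 0.1764, 0.2431]
tool_rot: [-0.039, 0.999, -0.0, -0.0]
ft_force: [-0.6, -0.0, -0.8]
grip_width: 0.087
grip_force: 0.0
```

```bash
python3 - <<'E'
from h import *
s=robot.camera('scene');d=robot.camera('side')
cr=lambda im,r,c:cv2.resize(im[r:r+60,c:c+80],(400,300),interpolation=cv2.INTER_CUBIC)
cv2.imwrite('pics/fin.png',np.vstack([np.hstack([cr(s,165,100),cr(s,205,200)]),np.hstack([cr(d,135,120),cr(d,190,175)])]))
S,D=P('scene'),P('side')
for n,X in(('r',[.407,.212]),('s',[.432,-.184])):
  for z in(.084,.06,0):print(n,z,proj(S,np.r_[X,z]).round(1),proj(D,np.r_[X,z]).round(1))
E
```

```text
r 0.084 [133.7 180.3] [157.9 152.6]
r 0.06 [135.3 186.3] [158.9 159.4]
r 0 [139.  200.5] [161.4 175.9]
s 0.084 [241.3 229. ] [213.4 210.5]
s 0.06 [241.4 235.2] [214.  218.9]
s 0 [241.8 249.7] [215.4 238.8]
```

View pics/fin.png

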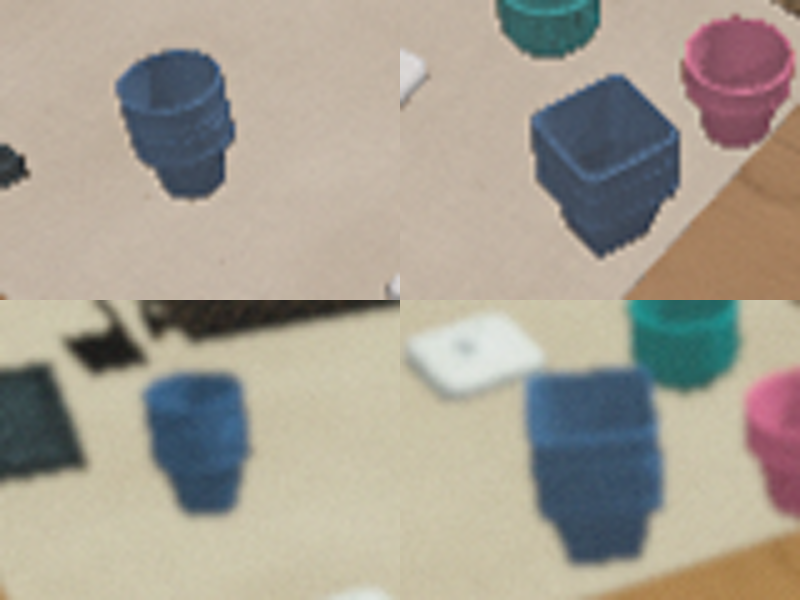

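Both stacks stand upright and nested. The mouth centres match the predicted 84 mm height to within 2 pixels in both views: round (134,181) and (159,153), square (241,230) and (213,211).

```bash
python3 -c "
from rig import robot
print(robot.hand_in())"
```

```text
the job is handed in; nothing more can be done
None
```

Job handed in at about 24 s: both blue pots are nested home in their like pots with the stacks upright in the last pictures. The white pot, jam jar and card reader were never touched by plan, but I did not re-measure them at the end, and the hand-in returned no verdict.

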